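# Look under both tin lids and set out the brass thumb nut

## Task

Take the lids off both closed parts tins to see what each one holds, laying each lid flat on the desk with its knob up, clear of its tin. Only then take the brass thumb nut out of the tin that has it and set it down gently in the cream porcelain dish. Leave both tins open.

Things in the scene. Friction and masses are not known exactly. Their poses are not given: they have to be found in the camera images.
- lid_a_knob (a point): Centre of the black knob (upright, 20 mm across, 28 mm tall) on one of two identical green round tin lids. Lid plate: 112 mm across, its top 14 mm below this point. A 96 mm plug reaches 5 mm into the tin with 4 mm play, so the loose 120 g lid lifts straight off; its underside is 23 mm below this point. z is up along the knob. Which lid is left or right changes.
- lid_b_knob (a point): Knob centre of the other lid, the same in every way. Each lid starts centred on a grey round tin fixed to the desk: outside 110 mm across, 34 mm tall, inside 104 mm across, floor 4 mm thick. From each tin sideways, away from y = 0 (the robot's midline), the desk is bare to 190 mm from the tin's centre. Fixed fittings under 75 mm tall stand farther out in x than the tins.
- nut_center (a point): Centre of the brass thumb nut: knurled upright cylinder 26 mm across, 22 mm tall, about 60 g, standing loose on the floor of one of the two tins (either one), within 6 mm of the tin's centre, hidden by the lid. The other tin holds a black thumb nut of the same size, screwed down fast on a stud; it is not wanted.
- dish: Shallow cream porcelain valve base used as a dish, fixed to the desk: round, outside 100 mm across, 16 mm tall, inside 88 mm across, inner floor 6 mm above the desk. Origin at the centre of its underside, on the desk (z = 0).
There are look-alikes about, which are no part of the job. What is shaped like the part that bears lid_b_knob but brown is not meant.

How it is judged:
By the outcome, as a careful person would: the job done as asked, in the order asked, and still so for the second after the job is handed in, with the robot touching nothing.
It also fails if it takes over 64 s, if anything falls off the work surface, if the arm or the gripper's body presses on something with over 40 N, if the wrist force passes 120 N, or if a joint passes its speed limit or range.

## Robot

A 7-joint arm with a two-finger parallel gripper is mounted at the origin on the work surface. World frame = base frame: x ahead of the robot, y to its left, z up, the work surface at z = 0. Lengths are in m, angles in rad, forces in N, time in s.
With the tool pointing down it reaches from about 0.35 to 0.9 m from the base axis. Payload 19.9 kg.
Tool frame: the origin (TCP) lies at the very end of the fingers, on their centre line; the grasp point (between the pads) lies 19 mm behind it; x points along the fingers, y is the direction in which the jaws open and shut, and the axes are right-handed (so a half turn about x gives the same grasp; the last joint's range is limited). The gripper opens to 94 mm and grips with 3 to 60 N. Pads are 16 mm wide; open, the fingers measure 119 mm over their backs; the gripper's body (75 mm by 177 mm) begins 78 mm behind the grasp point.
Start: joints at [-1.387, 0.417, -0.01, 1.614, 0.005, 1.111, -0.053], TCP at [0.139, 0.609, 0.205] pointing down, gripper open.
Joint ranges: [-2.81, 2.81], [-0.39, 2.02], [-1.27, 1.25], [0.06, 2.57], [-1.19, 4.33], [0.19, 2], [-2.82, 2.82]. Speed limits (rad/s): [1.89, 1.89, 2.39, 2.39, 3.01, 3.01, 3.01].

## Interface

Orientations are given as a unit quaternion [x, y, z, w].
In Python, from station import read_state, snapshot, calibration, finish_job gives the robot as it stands. The module is installed in compiled form; this text tells all that it offers.
- The arm moves only by the tool carry_out, never from a script. Its arguments are lists of equal length, an entry for each row: "offset": the shift along the tool's x, y, z normalised to -1 to 1, where 1 is 750 mm, a list of three; "twist": the turn about the tool's x normalised to -1 to 1, where 1 is 45 degrees; "jaw": the closure, from -1 (fully open) to 1 (shut). In form: {"offset": [[dx, dy, dz], ...], "twist": [twist, ...], "jaw": [jaw, ...]}. A call has 1 to 12 rows; each row is the pose to reach, as a shift and turn from the pose commanded when the call began, along the tool's axes at that moment; what a row does not reach only later rows make up. A row lasts 1/10 s, in which the tool goes at most 50 mm and 8.59 degrees, less where a joint would pass 70% of its speed; a pose out of reach is approached as far as the arm can. A call with a number of a shift or a turn outside -1 to 1 is refused whole. A call with a gripper value outside its range is refused whole. The fingers move at their own pace and stop on an object; the grip force is fixed at half the most. Time passes only in rows, so rows that repeat a pose let the fingers close. It gives the time, the measured TCP pose, the force and the opening at its end, in the units of the state.
- read_state(): the state, without advancing time (a new reading comes with each control period).
- snapshot(name): name is "scene" or "top" or "wrist"; returns (picture, depth): 420x560x3 uint8, red, green, blue; 420x560 float32, m along the optical axis (not along the pixel's ray), 0 where there is no reading.
- calibration(name): a dict with "fovy" (degrees; the focal length in pixels is half the picture's height over the tangent of half this angle, whatever the lens; pixels are square), "cx", "cy" (the principal point, pixels), "k1" (the pictures are not rectified: a ray, as slopes to the right and down, at radius r is drawn at 1 + k1 r^2 times it, then the intrinsics apply), "pose" (4x4, takes a point from camera to world coordinates). Camera axes: x right, y down, z forward; pixel columns grow to the right and rows downward; lengths in m; the calibration is good to about 2 mm. A picture is of the moment at which its call begins: read the wrist's pose just before it. calibration takes no time and is no camera call; for the wrist camera it gives the pose at the moment of the call.
- finish_job(): hands the job in, once; it reports no verdict.
The state is a dict: "time_s": time; "joints": joint angles; "joint_velocities": joint speeds; "effort": joint torques, N m; "position": TCP position; "tool_rot": TCP orientation; "contact_force": force on the tool from outside, world axes, zero at the start; "wrist_torque": the same for the moment, N m; "finger_gap": opening from 0.0 (shut) to 1.0 (fully open).
Only numpy, scipy, OpenCV 4.12 (cv2) and the standard library are available. Lean on these libraries where they do the work, as an engineer would, in place of code of your own. Each camera call takes 0.05 s, during which the arm holds its last target. There are 200 camera calls.

## Working session

There is one attempt and no reset: what is moved stays moved. The work goes in short steps, Python scripts to look and compute and a tool call to move; the robot and the scene stay as the last step left them, time stands still between calls to the robot, and variables do not carry over. Pictures are saved under pics/ and viewed, about 8 in all and at most 12, crops included, and the job is handed in when it is done.

Besides the shell and the picture viewer there is one more tool, called as a command line: name --pt "numbers of a row" for each row, then --argument value for the rest. carry_out: Moves the arm, as the interface text tells. Scaled input: -1 to 1 covers 750 mm each way for a shift and 45 degrees each way for a turn. Its arguments: {"type":"object","properties":{"offset":{"type":"array"},"twist":{"type":"array"},"jaw":{"type":"array"}},"required":["offset","twist","jaw"]}

```bash
mkdir -p pics
cat > h.py <<'E'
import numpy as np, cv2
from station import read_state, snapshot, calibration, finish_job
from scipy.spatial.transform import Rotation as R
def K(c):
    f=210/np.tan(np.radians(c["fovy"])/2); return np.array([[f,0,c["cx"]],[0,f,c["cy"]],[0,0,1.]])
def slopes(c,uv):
    return cv2.undistortPoints(np.float64(uv).reshape(-1,1,2),K(c),np.array([c["k1"],0,0,0,0.])).reshape(-1,2)
def onplane(c,uv,z):
    s=slopes(c,uv); P=np.array(c["pose"]); d=np.c_[s,np.ones(len(s))]@P[:3,:3].T; o=P[:3,3]
    return o+d*((z-o[2])/d[:,2])[:,None]
def cloud(c,depth):
    v,u=np.mgrid[:420,:560]; s=slopes(c,np.stack([u,v],-1)); P=np.array(c["pose"])
    return ((np.c_[s,np.ones(len(s))]*depth.reshape(-1,1))@P[:3,:3].T+P[:3,3]).reshape(420,560,3)
def save(n,img): cv2.imwrite("pics/"+n+".png",img[...,::-1])
def tomove(target):
    s=read_state(); r=R.from_quat(s["tool_rot"]); return r.inv().apply(np.array(target)-s["position"])/0.75
E
python3 - <<'E'
from h import *
s=read_state(); print({k:np.round(v,3) for k,v in s.items()}); print(np.round(R.from_quat(s["tool_rot"]).as_matrix(),3))
a=[]
for n in("top","scene"):
    c=calibration(n); p,d=snapshot(n); np.savez(n,p=p,d=d); print(n,{k:np.round(v,3) for k,v in c.items()}); save(n+"0",p)
E
```

```text
{'time_s': np.float64(0.0), 'joints': array([-1.387,  0.418, -0.01 ,  1.614,  0.005,  1.111, -0.053]), 'joint_velocities': array([-0.   ,  0.001, -0.001, -0.001,  0.001,  0.   , -0.   ]), 'effort': array([-0.0000e+00, -8.5126e+01,  6.3800e-01, -4.2597e+01, -4.9000e-02,
        1.9000e-02,  0.0000e+00]), 'position': array([0.139, 0.609, 0.205]), 'tool_rot': array([ 0.079,  0.703, -0.08 ,  0.703]), 'contact_force': array([0.925, 0.266, 0.242]), 'wrist_torque': array([ 0.063,  0.041, -0.025]), 'finger_gap': np.float64(1.002)}
[[-0.     0.223  0.975]
 [-0.001  0.975 -0.223]
 [-1.    -0.001  0.   ]]
top {'fovy': np.float64(56.124), 'cx': np.float64(280.754), 'cy': np.float64(214.058), 'k1': np.float64(-0.016), 'pose': array([[ 0.002, -0.965,  0.262,  0.307],
       [-1.   , -0.003, -0.   ,  0.016],
       [ 0.001, -0.262, -0.965,  0.779],
       [ 0.   ,  0.   ,  0.   ,  1.   ]])}
scene {'fovy': np.float64(55.645), 'cx': np.float64(287.745), 'cy': np.float64(211.776), 'k1': np.float64(0.014), 'pose': array([[-0.193,  0.657, -0.729,  0.997],
       [ 0.981,  0.127, -0.145,  0.114],
       [-0.002, -0.743, -0.669,  0.533],
       [ 0.   ,  0.   ,  0.   ,  1.   ]])}
```

View pics/top0.png

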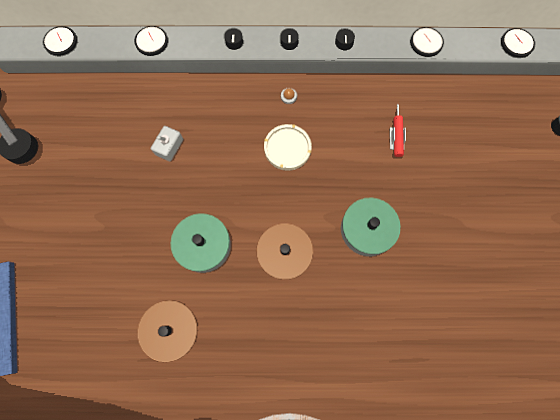

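View pics/scene0.png

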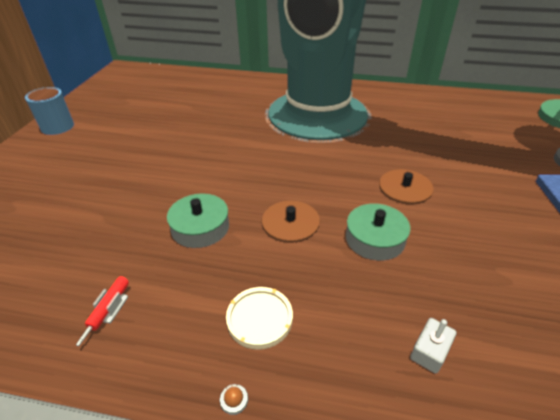

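Top view shows the green lids at about (200,243) and (371,227), with knobs at (197,240) and (374,223). The cream dish is at (288,147), and the brown look-alikes are at (285,250) and (165,331). The scene view agrees.

```bash
cat > m.py <<'E'
from h import *
def comps(m,amin):
    n,l,st,ce=cv2.connectedComponentsWithStats(m.astype(np.uint8)); return [(l==i,st[i]) for i in range(1,n) if st[i,4]>amin]
def circ(c,mask,z):
    cn=max(cv2.findContours(mask.astype(np.uint8),cv2.RETR_EXTERNAL,cv2.CHAIN_APPROX_NONE)[0],key=cv2.contourArea)
    p=onplane(c,cn.reshape(-1,2),z)[:,:2]; (x,y),r=cv2.minEnclosingCircle(np.float32(p*1000)); 
    A=np.c_[2*p,np.ones(len(p))]; q=np.linalg.lstsq(A,(p**2).sum(1),rcond=None)[0]
    return np.round([x,y,r],1),np.round([q[0]*1e3,q[1]*1e3,1e3*np.sqrt(q[2]+q[0]**2+q[1]**2)],1)
def green(h): return (h[...,0]>65)&(h[...,0]<90)&(h[...,1]>100)&(h[...,2]>90)
def cream(h): return (h[...,0]>15)&(h[...,0]<40)&(h[...,1]<90)&(h[...,2]>190)
def black(h): return h[...,2]<50
E
python3 - <<'E'
from m import *
for n in("top","scene"):
    f=np.load(n+".npz"); p,d=f["p"],f["d"]; c=calibration(n); h=cv2.cvtColor(p,cv2.COLOR_RGB2HSV); X=cloud(c,d)
    for m,st in comps(green(h),800):
        hull=np.zeros(m.shape,np.uint8); cn=cv2.findContours(m.astype(np.uint8),0,1)[0]; cv2.fillPoly(hull,[cv2.convexHull(np.vstack(cn))],1)
        print(n,"green",st,"z",np.median(X[m][:,2]).round(4),"xy",circ(c,hull,.038 if 0 else np.median(X[m][:,2])))
        x,y,w,hh=st[:4]; roi=np.zeros(m.shape,bool); roi[max(0,y-12):y+hh,x:x+w]=1
        for k,s2 in comps(black(h)&roi,25):
            P=X[k]; t=P[P[:,2]>P[:,2].max()-.004]; print("  knob",s2,"zmax",P[:,2].max().round(4),"top mean",t.mean(0).round(4),len(t))
    for m,st in comps(cream(h),300): print(n,"cream",st,"z",np.percentile(X[m][:,2],[5,50,95]).round(4),circ(c,m,.016))
    b=(h[...,0]<16)&(h[...,1]>100)
    print(n,"desk z",np.median(X[b][:,2]).round(4))
c=calibration("top");print(onplane(c,[(285,250),(165,331),(166,142),(399,135),(289,95),(15,147),(10,265),(10,375)],0.0).round(3))
E
```

```text
top cream [137  27  28  25 496] z [0.0574 0.0595 0.0616] (array([930.7, 316.1,  33.8]), array([930.6, 315.9,  31.9]))
top cream [ 44  28  29  24 489] z [0.0578 0.0597 0.0617] (array([930.6, 528.7,  33.3]), array([930.5, 529.4,  31.1]))
top cream [413  28  29  25 523] z [0.0568 0.059  0.0612] (array([ 929.9, -319.1,   33.7]), array([ 929.7, -319.2,   32.6]))
top cream [505  29  28  25 498] z [0.0569 0.059  0.0609] (array([ 929.8, -531.1,   33.2]), array([ 930.5, -530.6,   31.6]))
top cream [ 264  124   48   44 1573] z [0.0035 0.0064 0.0167] (array([664.5,   2.6,  50.7]), array([663.6,   2.6,  48.1]))
top cream [151 126  28  29 376] z [0.0312 0.034  0.0366] (array([676.6, 262.5,  32.9]), array([675.9, 262.4,  26.5]))
top desk z 0.0002
scene cream [ 226  287   67   59 3032] z [0.0042 0.0062 0.0161] (array([668.1,   4. ,  51.3]), array([668.6,   3.9,  49.3]))
scene cream [416 318  40  44 967] z [0.031  0.0328 0.0395] (array([659.3, 261.4,  34. ]), array([660.7, 261.4,  26.2]))
scene desk z -0.0008
[[ 0.444  0.007  0.   ]
 [ 0.288  0.235  0.   ]
 [ 0.679  0.264  0.   ]
 [ 0.698 -0.241  0.   ]
 [ 0.795 -0.002  0.   ]
 [ 0.668  0.592  0.   ]
 [ 0.412  0.555  0.   ]
 [ 0.207  0.519  0.   ]]
```

Run:
```python
import m
from m import *
for n,px in(("top",(255,200)),("scene",(238,370))):
    f=np.load(n+".npz"); p,d=f["p"],f["d"]; c=calibration(n); h=cv2.cvtColor(p,cv2.COLOR_RGB2HSV); X=cloud(c,d)
    print(h[px],d[px])
    g=(h[...,0]>60)&(h[...,0]<95)&(h[...,1]>80)&(h[...,2]>70)&(np.abs(X[...,2]-.038)<.012)&(X[...,0]<.6)&(X[...,0]>.3)
    for m_,st in comps(g,500):
        hull=np.zeros(g.shape,np.uint8); cn=cv2.findContours(m_.astype(np.uint8),0,1)[0]; cv2.fillPoly(hull,[cv2.convexHull(np.vstack(cn))],1)
        print(n,"green",st,"z",np.median(X[m_][:,2]).round(4),"xy",circ(c,hull,.042))
        x,y,w,hh=st[:4]; roi=np.zeros(g.shape,bool); roi[max(0,y-12):y+hh,x:x+w]=1
        for k,s2 in comps((h[...,2]<60)&roi&(X[...,2]>.035),20):
            P=X[k]; t=P[P[:,2]>P[:,2].max()-.005]; print("  knob",s2,"zmax",P[:,2].max().round(4),"top mean",t.mean(0).round(4),len(t))
```

```text
[ 68  74 182] 0.74554884
[ 67  96 184] 0.6905329
scene green [ 168  195   59   40 1668] z 0.0375 xy (array([ 497.2, -154.9,   55.1]), array([ 497.2, -154.9,   53.5]))
  knob [192 200   9  15 115] zmax 0.5334 top mean [0.9969 0.1136 0.5334] 1
scene green [ 348  205   61   42 1834] z 0.0374 xy (array([464. , 171.4,  54.9]), array([464.3, 171.3,  53.5]))
  knob [374 211  11  15 124] zmax 0.0668 top mean [0.4608 0.1717 0.0648] 47
```

Run:
```python
from m import *
for n in("top","scene"):
    f=np.load(n+".npz"); p,d=f["p"],f["d"]; c=calibration(n); h=cv2.cvtColor(p,cv2.COLOR_RGB2HSV); X=cloud(c,d)
    g=(h[...,0]>55)&(h[...,0]<95)&(h[...,1]>55)&(h[...,2]>110)&(X[...,2]<.045)&(X[...,2]>.032)&(X[...,0]<.6)&(X[...,0]>.3)
    for m_,st in comps(g,500):
        hull=np.zeros(g.shape,np.uint8); cn=cv2.findContours(m_.astype(np.uint8),0,1)[0]; cv2.fillPoly(hull,[cv2.convexHull(np.vstack(cn))],1)
        print(n,"green",st,"z",np.median(X[m_][:,2]).round(4),"xy",circ(c,hull,.038))
        x,y,w,hh=st[:4]; roi=np.zeros(g.shape,bool); roi[max(0,y-12):y+hh,x:x+w]=1
        for k,s2 in comps((h[...,2]<60)&roi&(d>0)&(X[...,2]>.035),15):
            P=X[k]; t=P[(P[:,2]>.062)]; print("  knob",s2,"zmax",P[:,2].max().round(4),"top mean",t.mean(0).round(4),len(t))
s=read_state(); r=R.from_quat(s["tool_rot"])
for t in [(.4625,.171,.15),(.496,-.1545,.15)]: print(tomove(t)*750)
```

```text
top green [ 343  198   57   56 2378] z 0.0378 xy (array([ 486.7, -159. ,   56.1]), array([ 486.9, -159. ,   55. ]))
  knob [368 217  12  13  65] zmax 0.0684 top mean [ 0.487  -0.1598  0.0651] 44
top green [ 171  214   58   57 2446] z 0.0381 xy (array([453.4, 171.4,  56.3]), array([453.6, 171.4,  54.9]))
  knob [196 237   8   9  34] zmax 0.0671 top mean [0.4474 0.1662 0.065 ] 10
scene green [ 167  194   60   41 1706] z 0.0375 xy (array([ 492.3, -156.8,   56.4]), array([ 492.8, -157.5,   54.8]))
  knob [192 200   9  15 114] zmax 0.0668 top mean [ 0.4936 -0.1563  0.0649] 40
scene green [ 348  205   62   42 1865] z 0.0374 xy (array([459.1, 171.7,  56.3]), array([459.6, 171.9,  54.4]))
  knob [374 211  11  15 124] zmax 0.0668 top mean [0.4606 0.172  0.065 ] 44
[  55.33680898 -354.80053991  412.72713757]
[  55.6887768  -664.64448097  517.93696748]
```

carry_out --pt "0.007 -0.474 0.542" --pt "0.007 -0.474 0.542" --pt "0.007 -0.474 0.542" --pt "0.007 -0.474 0.542" --pt "0.007 -0.474 0.542" --pt "0.007 -0.474 0.542" --pt "0.007 -0.474 0.542" --pt "0.007 -0.474 0.542" --pt "0.007 -0.474 0.542" --pt "0.007 -0.474 0.542" --pt "0.007 -0.474 0.542" --pt "0.007 -0.474 0.542" --twist '[0,0,0,0,0,0,0,0,0,0,0,0]' --jaw '[-1,-1,-1,-1,-1,-1,-1,-1,-1,-1,-1,-1]'

```text
time_s: 1.3
position: [0.4586, 0.1674, 0.2001]
tool_rot: [0.081, 0.702, -0.082, 0.703]
contact_force: [0.2, 0.7, 0.1]
finger_gap: 0.996
```

Run:
```python
from m import *
snapshot("wrist"); snapshot("wrist")
s=read_state(); c=calibration("wrist"); p,d=snapshot("wrist"); save("w1",p); np.savez("w1",p=p,d=d)
print(s["position"],np.abs(s["joint_velocities"]).max(), np.round(c["pose"],3),c["fovy"])
h=cv2.cvtColor(p,cv2.COLOR_RGB2HSV); X=cloud(c,d)
g=(h[...,0]>55)&(h[...,0]<95)&(h[...,1]>55)&(h[...,2]>100)
for m_,st in comps(g,800):
    hull=np.zeros(g.shape,np.uint8); cn=cv2.findContours(m_.astype(np.uint8),0,1)[0]; cv2.fillPoly(hull,[cv2.convexHull(np.vstack(cn))],1)
    print("green",st,"z",np.median(X[m_][:,2]).round(4),circ(c,hull,.038))
    for k,s2 in comps((h[...,2]<60)&(hull>0)&(d>0),50):
        P=X[k]; t=P[(P[:,2]>.062)&(P[:,2]<.07)]; print("  knob",s2,"top mean",t.mean(0).round(4),len(t))
```

```text
[0.45637923 0.1715792  0.19997527] 0.02920934136974779 [[ 0.226  0.946  0.232  0.389]
 [ 0.974 -0.219 -0.055  0.187]
 [-0.001  0.238 -0.971  0.379]
 [ 0.     0.     0.     1.   ]] 67.32815615033732
green [ 228  144  100   99 6833] z 0.038 (array([453.2, 171.4,  55.7]), array([453.2, 171.4,  55. ]))
  knob [270 189  16  20 244] top mean [0.4524 0.1717 0.0658] 220
green [   0  238   65   34 1490] z 0.0382 (array([ 465.2, -142.3,   43.9]), array([ 460.4, -142.7,   32.3]))
```

View pics/w1.png

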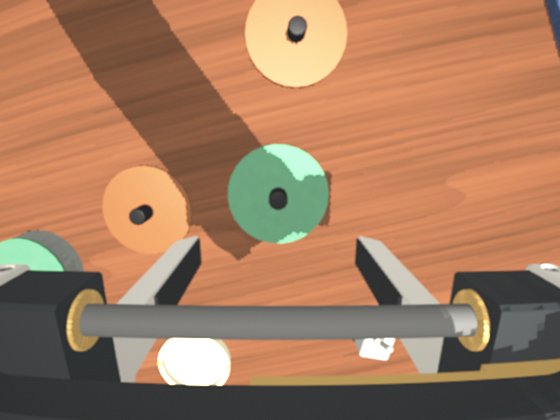

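The wrist view shows the left lid at (278,194), with its knob centred at x=0.453, y=0.1715. This agrees with the top camera, so I'm descending and gripping.

carry_out --pt "0.06 -0.001 -0.004" --pt "0.12 -0.001 -0.004" --pt "0.16 -0.001 -0.004" --pt "0.185 -0.001 -0.004" --pt "0.2 -0.001 -0.004" --pt "0.21 -0.001 -0.004" --pt "0.21 -0.001 -0.004" --pt "0.21 -0.001 -0.004" --pt "0.21 -0.001 -0.004" --pt "0.21 -0.001 -0.004" --pt "0.21 -0.001 -0.004" --pt "0.21 -0.001 -0.004" --twist '[0,0,0,0,0,0,0,0,0,0,0,0]' --jaw '[-1,-1,-1,-1,-1,-1,-1,-1,-1,1,1,1]'

```text
time_s: 2.65
position: [0.4533, 0.1721, 0.0429]
tool_rot: [0.079, 0.703, -0.079, 0.703]
contact_force: [0.3, 0.1, 0.2]
finger_gap: 0.782
```

carry_out --pt "0 0 0" --pt "0 0 0" --pt "0 0 0" --pt "0 0 0" --pt "0 0 0" --pt "0 0 0" --twist '[0,0,0,0,0,0]' --jaw '[1,1,1,1,1,1]'

```text
time_s: 3.25
position: [0.4532, 0.172, 0.0427]
tool_rot: [0.079, 0.703, -0.079, 0.703]
contact_force: [-0.2, -0.6, -0.8]
finger_gap: 0.271
```

carry_out --pt "0 0 0" --pt "0 0 0" --pt "0 0 0" --pt "-0.015 0 0" --pt "-0.035 0 0" --pt "-0.06 0 0" --pt "-0.08 0 0" --pt "-0.08 0 0" --pt "-0.08 0 0" --pt "-0.08 0 0" --twist '[0,0,0,0,0,0,0,0,0,0]' --jaw '[1,1,1,1,1,1,1,1,1,1]'

```text
time_s: 4.25
position: [0.4529, 0.1719, 0.1022]
tool_rot: [0.079, 0.703, -0.079, 0.702]
contact_force: [-0.1, 0.7, -1.5]
finger_gap: 0.209
```

carry_out --pt "0 0.04 -0.009" --pt "0 0.09 -0.02" --pt "0 0.14 -0.032" --pt "0 0.16 -0.037" --pt "0 0.16 -0.037" --pt "0.03 0.16 -0.037" --pt "0.06 0.16 -0.037" --pt "0.085 0.16 -0.037" --pt "0.1 0.16 -0.037" --pt "0.11 0.16 -0.037" --pt "0.117 0.16 -0.037" --pt "0.117 0.16 -0.037" --twist '[0,0,0,0,0,0,0,0,0,0,0,0]' --jaw '[1,1,1,1,1,1,1,1,1,1,1,1]'

```text
time_s: 5.45
position: [0.453, 0.2949, 0.0148]
tool_rot: [0.079, 0.703, -0.08, 0.703]
contact_force: [-0.6, -0.4, -1.5]
finger_gap: 0.205
```

carry_out --pt "0 0 0" --pt "0 0 0" --twist '[0,0]' --jaw '[1,1]'

```text
time_s: 5.65
position: [0.4532, 0.2954, 0.0155]
tool_rot: [0.08, 0.702, -0.079, 0.703]
contact_force: [0.2, -0.9, -1.7]
finger_gap: 0.204
```

carry_out --pt "0.001 0 0" --pt "0.002 0 0" --pt "0.002 0 0" --pt "0.002 0 0" --twist '[0,0,0,0]' --jaw '[1,1,1,1]'

```text
time_s: 6.05
position: [0.4531, 0.2953, 0.0137]
tool_rot: [0.079, 0.703, -0.079, 0.703]
contact_force: [-1.3, 0.1, 5.0]
finger_gap: 0.205
```

carry_out --pt "0 0 0" --pt "0 0 0" --pt "0 0 0" --pt "0 0 0" --pt "0 0 0" --pt "-0.01 0 0" --pt "-0.03 0 0" --pt "-0.08 0 0" --pt "-0.14 0 0" --pt "-0.2 0 0" --pt "-0.24 0 0" --pt "-0.24 0 0" --twist '[0,0,0,0,0,0,0,0,0,0,0,0]' --jaw '[-1,-1,-1,-1,-1,-1,-1,-1,-1,-1,-1,-1]'

```text
time_s: 7.25
position: [0.4546, 0.2962, 0.1989]
tool_rot: [0.081, 0.701, -0.077, 0.704]
contact_force: [0.5, 0.7, 0.1]
finger_gap: 0.999
```

carry_out --pt "0 -0.58 0.179" --pt "0 -0.58 0.179" --pt "0 -0.58 0.179" --pt "0 -0.58 0.179" --pt "0 -0.58 0.179" --pt "0 -0.58 0.179" --pt "0 -0.58 0.179" --pt "0 -0.58 0.179" --pt "0 -0.58 0.179" --pt "0 -0.58 0.179" --pt "0 -0.58 0.179" --pt "0 -0.58 0.179" --twist '[0,0,0,0,0,0,0,0,0,0,0,0]' --jaw '[-1,-1,-1,-1,-1,-1,-1,-1,-1,-1,-1,-1]'

```text
time_s: 8.45
position: [0.4868, -0.1577, 0.1935]
tool_rot: [0.079, 0.703, -0.079, 0.703]
contact_force: [0.7, 0.1, -0.9]
finger_gap: 0.999
```

```bash
cat > look.py <<'E'
from m import *
import sys
def look(name):
    for _ in range(4): snapshot("wrist")
    s=read_state(); c=calibration("wrist"); p,d=snapshot("wrist"); save(name,p)
    print(s["time_s"],np.round(s["position"],4),s["finger_gap"])
    h=cv2.cvtColor(p,cv2.COLOR_RGB2HSV); X=cloud(c,d)
    g=(h[...,0]>55)&(h[...,0]<95)&(h[...,1]>55)&(h[...,2]>70)
    for m_,st in comps(g,800):
        hull=np.zeros(g.shape,np.uint8); cn=cv2.findContours(m_.astype(np.uint8),0,1)[0]; cv2.fillPoly(hull,[cv2.convexHull(np.vstack(cn))],1)
        z=np.median(X[m_][:,2]); print("green",st,"z",z.round(4),circ(c,hull,z))
        for k,s2 in comps((h[...,2]<60)&(hull>0)&(d>0),50):
            P=X[k]; t=P[(P[:,2]>z+.02)&(P[:,2]<z+.035)]; print("  knob",s2,"top mean",t.mean(0).round(4),len(t))
    return c,p,d,h,X
if __name__=="__main__":
    look(sys.argv[1])
    c=calibration("top"); p,d=snapshot("top"); save(sys.argv[1]+"t",p); np.savez("t1",p=p,d=d)
E
python3 look.py w2; python3 -c "
import cv2
a=cv2.imread('pics/w2.png');b=cv2.imread('pics/w2t.png');cv2.imwrite('pics/both2.png',cv2.resize(cv2.vconcat([a,b]),(450,600)) if 0 else cv2.hconcat([cv2.resize(a,(400,300)),cv2.resize(b,(400,300))]))"
```

```text
8.65 [ 0.487  -0.1576  0.1936] 1.0043939407087006
green [ 226  148  102  100 7640] z 0.038 (array([ 487.1, -159.8,   55.7]), array([ 487.1, -159.9,   55. ]))
  knob [268 193  17  21 278] top mean [ 0.4858 -0.1595  0.0656] 258
```

View pics/both2.png

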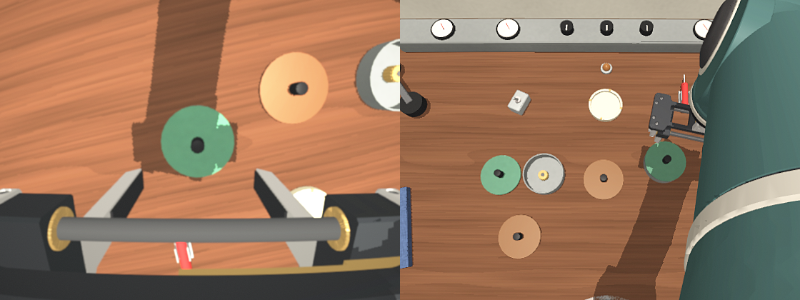

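The left lid lies flat beside its tin and the brass nut is in the left tin. The right knob is at (0.486, -0.160), so I'm lifting that lid next.

carry_out --pt "0.06 -0.003 0" --pt "0.12 -0.003 0" --pt "0.155 -0.003 0" --pt "0.18 -0.003 0" --pt "0.195 -0.003 0" --pt "0.201 -0.003 0" --pt "0.201 -0.003 0" --pt "0.201 -0.003 0" --pt "0.201 -0.003 0" --pt "0.201 -0.003 0" --pt "0.201 -0.003 0" --pt "0.201 -0.003 0" --twist '[0,0,0,0,0,0,0,0,0,0,0,0]' --jaw '[-1,-1,-1,-1,-1,-1,-1,1,1,1,1,1]'

```text
time_s: 9.95
position: [0.4864, -0.161, 0.0429]
tool_rot: [0.079, 0.703, -0.079, 0.703]
contact_force: [-0.5, 1.1, 0.5]
finger_gap: 0.61
```

carry_out --pt "0 0 0" --pt "0 0 0" --pt "0 0 0" --pt "0 0 0" --pt "0 0 0" --pt "0 0 0" --pt "0 0 0" --twist '[0,0,0,0,0,0,0]' --jaw '[1,1,1,1,1,1,1]'

```text
time_s: 10.65
position: [0.4864, -0.161, 0.0427]
tool_rot: [0.079, 0.703, -0.079, 0.703]
contact_force: [-0.6, -0.3, 0.6]
finger_gap: 0.208
```

carry_out --pt "-0.015 0 0" --pt "-0.035 0 0" --pt "-0.06 0 0" --pt "-0.08 0 0" --pt "-0.08 0 0" --pt "-0.08 0 0" --pt "-0.08 0 0" --twist '[0,0,0,0,0,0,0]' --jaw '[1,1,1,1,1,1,1]'

```text
time_s: 11.35
position: [0.486, -0.1608, 0.1022]
tool_rot: [0.079, 0.703, -0.079, 0.702]
contact_force: [0.0, 0.1, -1.1]
finger_gap: 0.202
```

carry_out --pt "0 -0.04 0.009" --pt "0 -0.09 0.02" --pt "0 -0.14 0.032" --pt "0 -0.16 0.037" --pt "0 -0.16 0.037" --pt "0.03 -0.16 0.037" --pt "0.06 -0.16 0.037" --pt "0.085 -0.16 0.037" --pt "0.1 -0.16 0.037" --pt "0.11 -0.16 0.037" --pt "0.116 -0.16 0.037" --pt "0.117 -0.16 0.037" --twist '[0,0,0,0,0,0,0,0,0,0,0,0]' --jaw '[1,1,1,1,1,1,1,1,1,1,1,1]'

```text
time_s: 12.55
position: [0.4867, -0.284, 0.015]
tool_rot: [0.079, 0.703, -0.079, 0.703]
contact_force: [0.3, 0.7, 0.0]
finger_gap: 0.206
```

carry_out --pt "0.001 0 0" --pt "0.002 0 0" --pt "0.002 0 0" --pt "0.002 0 0" --twist '[0,0,0,0]' --jaw '[1,1,1,1]'

```text
time_s: 12.95
position: [0.4868, -0.2842, 0.0138]
tool_rot: [0.079, 0.703, -0.079, 0.703]
contact_force: [0.4, 0.2, 0.9]
finger_gap: 0.208
```

carry_out --pt "0 0 0" --pt "0 0 0" --pt "0 0 0" --pt "0 0 0" --pt "0 0 0" --pt "-0.01 0 0" --pt "-0.03 0 0" --pt "-0.08 0 0" --pt "-0.14 0 0" --pt "-0.2 0 0" --pt "-0.24 0 0" --pt "-0.24 0 0" --twist '[0,0,0,0,0,0,0,0,0,0,0,0]' --jaw '[-1,-1,-1,-1,-1,-1,-1,-1,-1,-1,-1,-1]'

```text
time_s: 14.15
position: [0.4881, -0.2853, 0.1988]
tool_rot: [0.079, 0.7, -0.08, 0.705]
contact_force: [0.0, 0.0, -0.7]
finger_gap: 0.999
```

carry_out --pt "0 0.583 -0.18" --pt "0 0.583 -0.18" --pt "0 0.583 -0.18" --pt "0 0.583 -0.18" --pt "0 0.583 -0.18" --pt "0 0.583 -0.18" --pt "0 0.583 -0.18" --pt "0 0.583 -0.18" --pt "0 0.583 -0.18" --pt "0 0.583 -0.18" --pt "0 0.583 -0.18" --pt "0 0.583 -0.18" --twist '[0,0,0,0,0,0,0,0,0,0,0,0]' --jaw '[-0.1,-0.1,-0.1,-0.1,-0.1,-0.1,-0.1,-0.1,-0.1,-0.1,-0.1,-0.1]'

```text
time_s: 15.35
position: [0.4526, 0.1709, 0.1936]
tool_rot: [0.08, 0.703, -0.08, 0.703]
contact_force: [0.5, -1.1, 0.2]
finger_gap: 0.549
```

```bash
cat > nut.py <<'E'
from look import *
c,p,d,h,X=look("w3")
b=(h[...,0]>15)&(h[...,0]<32)&(h[...,1]>90)&(h[...,2]>90)&(np.hypot(X[...,0]-.4535,X[...,1]-.1715)<.05)&(d>0)
for m_,st in comps(b,30):
    P=X[m_]; zt=np.percentile(P[:,2],95); t=P[P[:,2]>zt-.003]; print("brass",st,"ztop",zt.round(4),"top",t.mean(0).round(4),t.min(0).round(4),t.max(0).round(4),circ(c,m_,.02))
q,_=snapshot("top"); save("t3",q); cv2.imwrite("pics/both3.png",cv2.hconcat([cv2.resize(cv2.imread("pics/"+k+".png"),(400,300)) for k in("w3","t3")]))
E
python3 nut.py
```

```text
15.55 [0.4528 0.171  0.1936] 0.5531593418048713
green [ 334  122   95   95 6718] z 0.0089 (array([453.3, 293.7,  56. ]), array([453.2, 293.8,  55.2]))
  knob [376 165  11  14  81] top mean [0.45   0.2864 0.033 ] 34
brass [269 181  23  25 403] ztop 0.0272 top [0.4497 0.1735 0.0259] [0.4376 0.1606 0.0242] [0.4621 0.186  0.0284] (array([450.2, 173.7,  14.1]), array([450.1, 173.6,  13.2]))
brass [155 290  24  65 837] ztop 0.3125 top [0.4221 0.1502 0.3112] [0.4164 0.1478 0.3095] [0.4285 0.1523 0.3136] (array([583. ,  -7.6,  49.3]), array([587.7,   4.5,  34.7]))
brass [377 290  25  65 842] ztop 0.3124 top [0.4343 0.2025 0.3112] [0.4282 0.2007 0.3095] [0.4409 0.2042 0.3141] (array([648. , 273.4,  49.2]), array([647. , 260.3,  34.5]))
brass [ 150  364  345   22 3863] ztop 0.3238 top [0.4322 0.1838 0.324 ] [0.4242 0.1517 0.3227] [0.4407 0.2172 0.3255] (array([723.9, 174.3, 242.5]), array([658.9, 187.7, 152.2]))
```

View pics/both3.png

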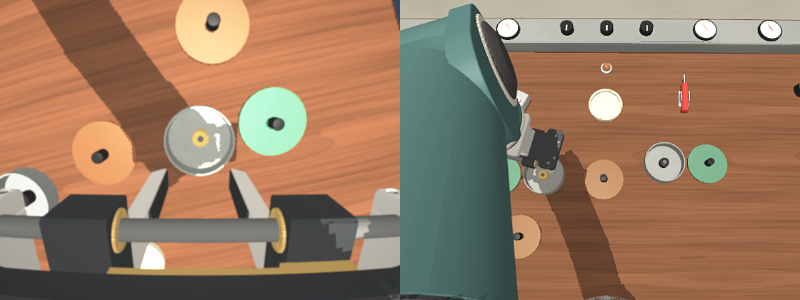

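The wrist view shows the brass nut at (280,194) full-res, i.e. (0.450, 0.1735) with its top at 0.026 m. The top view shows the right tin open with the black nut in it and its lid flat beside it. Grasping the brass nut now.

carry_out --pt "0.06 0.002 -0.004" --pt "0.12 0.002 -0.004" --pt "0.17 0.002 -0.004" --pt "0.2 0.002 -0.004" --pt "0.22 0.002 -0.004" --pt "0.235 0.002 -0.004" --pt "0.245 0.002 -0.004" --pt "0.249 0.002 -0.004" --pt "0.249 0.002 -0.004" --pt "0.249 0.002 -0.004" --pt "0.249 0.002 -0.004" --pt "0.249 0.002 -0.004" --twist '[0,0,0,0,0,0,0,0,0,0,0,0]' --jaw '[-0.1,-0.1,-0.1,-0.1,-0.1,-0.1,-0.1,-0.1,-0.1,-0.1,1,1]'

```text
time_s: 16.85
position: [0.4501, 0.1745, 0.0071]
tool_rot: [0.079, 0.702, -0.079, 0.703]
contact_force: [-0.5, -0.2, -0.9]
finger_gap: 0.414
```

carry_out --pt "0 0 0" --pt "0 0 0" --pt "0 0 0" --pt "0 0 0" --pt "0 0 0" --twist '[0,0,0,0,0]' --jaw '[1,1,1,1,1]'

```text
time_s: 17.35
position: [0.45, 0.1744, 0.0068]
tool_rot: [0.079, 0.703, -0.079, 0.703]
contact_force: [-1.4, 0.1, 6.2]
finger_gap: 0.271
```

carry_out --pt "-0.01 0 0" --pt "-0.03 0 0" --pt "-0.06 0 0" --pt "-0.1 0 0" --pt "-0.14 0 0" --pt "-0.14 0 0" --pt "-0.14 0 0" --pt "-0.14 0 0" --twist '[0,0,0,0,0,0,0,0]' --jaw '[1,1,1,1,1,1,1,1]'

```text
time_s: 18.15
position: [0.4494, 0.1741, 0.111]
tool_rot: [0.079, 0.703, -0.08, 0.702]
contact_force: [0.4, 0.1, -1.4]
finger_gap: 0.27
```

carry_out --pt "0 -0.015 0.03" --pt "0 -0.04 0.083" --pt "0 -0.07 0.145" --pt "0 -0.1 0.207" --pt "0 -0.13 0.27" --pt "0 -0.15 0.312" --pt "0 -0.159 0.33" --pt "0 -0.159 0.33" --pt "0 -0.159 0.33" --pt "0 -0.159 0.33" --twist '[0,0,0,0,0,0,0,0,0,0]' --jaw '[1,1,1,1,1,1,1,1,1,1]'

```text
time_s: 19.15
position: [0.6637, 0.004, 0.1111]
tool_rot: [0.079, 0.703, -0.079, 0.702]
contact_force: [-0.3, 0.3, -1.1]
finger_gap: 0.269
```

Run:
```python
from look import *
c,p,d,h,X=look("w4")
g=(h[...,1]<110)&(h[...,2]>120)&(X[...,2]>.004)&(X[...,2]<.02)&(np.hypot(X[...,0]-.665,X[...,1])<.06)
for m_,st in comps(g,100):
    print("dish",st,circ(c,m_,.016))
b=(X[...,2]>.1)&(X[...,2]<.15)&(np.hypot(X[...,0]-.6645,X[...,1]-.003)<.02)&(d>0)
print("held",b.sum(), X[b].mean(0) if b.any() else 0)
```

```text
19.35 [0.6643 0.0036 0.1119] 0.27158674067551086
dish [ 222  156  110   89 7337] (array([663.3,   2.3,  49.8]), array([656.7,   3.9,  43.9]))
held 2753 [0.66098406 0.00373612 0.13028921]
```

View pics/w4.png

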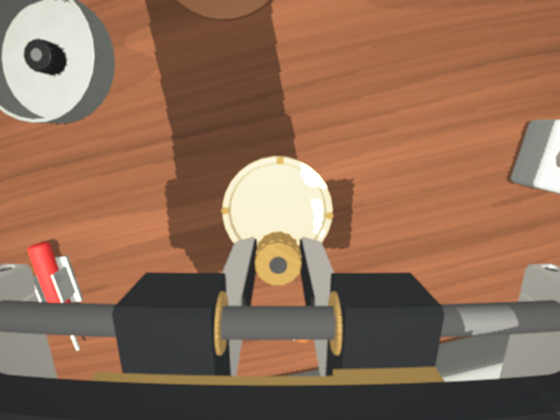

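The wrist view shows the brass nut gripped upright at (278,262) above the dish at (278,205). The dish measures (0.663, 0.002) with a radius of 49.8 mm, so I'm lowering the nut.

carry_out --pt "0.03 -0.001 -0.001" --pt "0.07 -0.001 -0.001" --pt "0.1 -0.001 -0.001" --pt "0.115 -0.001 -0.001" --pt "0.125 -0.001 -0.001" --pt "0.13 -0.001 -0.001" --pt "0.133 -0.001 -0.001" --pt "0.135 -0.001 -0.001" --pt "0.135 -0.001 -0.001" --pt "0.135 -0.001 -0.001" --twist '[0,0,0,0,0,0,0,0,0,0]' --jaw '[1,1,1,1,1,1,1,1,1,1]'

```text
time_s: 20.4
position: [0.664, 0.0023, 0.011]
tool_rot: [0.079, 0.702, -0.079, 0.703]
contact_force: [-0.1, 0.2, -1.3]
finger_gap: 0.268
```

carry_out --pt "0.0005 0 0" --pt "0.001 0 0" --pt "0.001 0 0" --pt "0.001 0 0" --twist '[0,0,0,0]' --jaw '[1,1,1,1]'

```text
time_s: 20.8
position: [0.6637, 0.0024, 0.0097]
tool_rot: [0.079, 0.703, -0.079, 0.703]
contact_force: [0.4, 0.3, -1.6]
finger_gap: 0.268
```

carry_out --pt "0.0005 0 0" --pt "0.001 0 0" --pt "0.001 0 0" --pt "0.001 0 0" --twist '[0,0,0,0]' --jaw '[1,1,1,1]'

```text
time_s: 21.2
position: [0.6637, 0.0023, 0.009]
tool_rot: [0.079, 0.703, -0.079, 0.703]
contact_force: [-0.2, -0.4, -1.5]
finger_gap: 0.268
```

carry_out --pt "0.0005 0 0" --pt "0.001 0 0" --pt "0.001 0 0" --pt "0.001 0 0" --twist '[0,0,0,0]' --jaw '[1,1,1,1]'

```text
time_s: 21.6
position: [0.6638, 0.0023, 0.0089]
tool_rot: [0.079, 0.703, -0.079, 0.703]
contact_force: [-5.6, 0.5, 9.6]
finger_gap: 0.269
```

Contact at the expected height. Opening within the dish, then retreating upward.

carry_out --pt "0 0 0" --pt "0 0 0" --pt "0 0 0" --pt "0 0 0" --pt "0 0 0" --pt "-0.01 0 0" --pt "-0.03 0 0" --pt "-0.06 0 0" --pt "-0.1 0 0" --pt "-0.15 0 0" --pt "-0.2 0 0" --pt "-0.2 0 0" --twist '[0,0,0,0,0,0,0,0,0,0,0,0]' --jaw '[0,0,0,0,0,0,0,0,0,0,0,0]'

```text
time_s: 22.8
position: [0.6663, 0.002, 0.165]
tool_rot: [0.08, 0.7, -0.079, 0.706]
contact_force: [0.5, -0.2, 0.9]
finger_gap: 0.499
```

carry_out --pt "-0.02 0 -0.05" --pt "-0.05 0 -0.1" --pt "-0.08 0 -0.15" --pt "-0.08 0 -0.2" --pt "-0.08 0 -0.24" --pt "-0.08 0 -0.26" --pt "-0.08 0 -0.26" --pt "-0.08 0 -0.26" --twist '[0,0,0,0,0,0,0,0]' --jaw '[0,0,0,0,0,0,0,0]'

```text
time_s: 23.6
position: [0.4742, 0.0457, 0.2189]
tool_rot: [0.079, 0.702, -0.079, 0.703]
contact_force: [0.2, -0.1, -0.4]
finger_gap: 0.502
```

Run:
```python
from look import *
s=read_state(); print(s["time_s"],s["position"],s["contact_force"],np.abs(s["joint_velocities"]).max())
for n in("top","scene"):
    c=calibration(n); p,d=snapshot(n); save(n+"5",p); h=cv2.cvtColor(p,cv2.COLOR_RGB2HSV); X=cloud(c,d)
    b=(h[...,0]>12)&(h[...,0]<32)&(h[...,1]>90)&(h[...,2]>60)&(np.hypot(X[...,0]-.665,X[...,1]-.003)<.04)&(X[...,2]>.012)
    for m_,st in comps(b,20): print(n,"brass",st,X[m_].mean(0).round(4),np.percentile(X[m_][:,2],97).round(4))
    g=(h[...,0]>55)&(h[...,0]<95)&(h[...,1]>55)&(h[...,2]>90)&(np.abs(X[...,2])<.02)
    for m_,st in comps(g,500): print(n,"lid",st,np.percentile(X[m_][:,2],[5,50,95]).round(4),X[m_].mean(0).round(4))
cv2.imwrite("pics/both5.png",cv2.hconcat([cv2.resize(cv2.imread("pics/"+k+".png"),(400,300)) for k in("top5","scene5")]))
```

```text
23.6 [0.47420617 0.04574938 0.21890188] [ 0.19004766 -0.09219857 -0.44364696] 0.024664489103656494
top lid [ 403  203   55   54 2180] [0.0064 0.0088 0.011 ] [ 0.486  -0.2833  0.0087]
scene brass [250 303  17  19 245] [0.671  0.0038 0.0246] 0.0289
scene lid [333  99  34  39 658] [0.0059 0.011  0.0169] [0.0387 0.097  0.0112]
scene lid [ 110  198   58   39 1563] [0.0068 0.0085 0.01  ] [ 0.4961 -0.2804  0.0085]
scene lid [ 414  224   64   45 2000] [0.0069 0.0085 0.01  ] [0.4627 0.2946 0.0085]
```

View pics/both5.png

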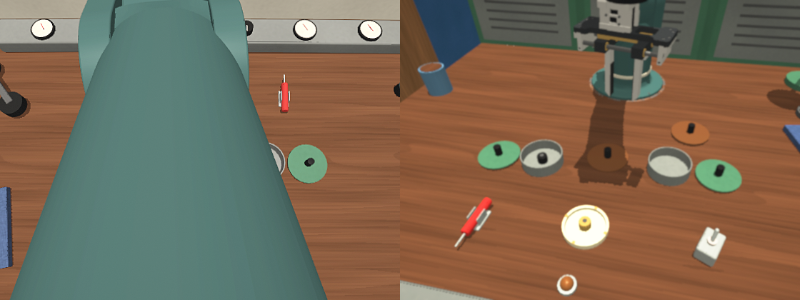

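The scene view shows the brass nut upright in the dish. Both tins are open, with the black nut still in the right one, and both lids are flat with knobs up, clear of their tins. The arm touches nothing.

```bash
python3 -c "
from station import finish_job; print(finish_job())"
```

```text
the job is handed in; nothing more can be done
None
```

The job is done and handed in at about 24 s of the 64 s allowed. I took both lids off and laid them flat, knob up, about 122 mm outward of their tins. I then took the brass nut from the left tin and set it down in the cream dish; the right tin holds the black nut, which I left alone.

- **Last checks:** The scene picture shows the nut standing upright in the dish, with its top at about 28 mm. Both lid plates lie level, 8.5–9 mm above the desk. Both tins are open, and the arm stands clear with no contact force.
- **Forces:** The highest I read was about 11 N, as the nut touched the dish.
- **Disagreements:** The scene camera placed things about 5 mm farther out in x than the top and wrist cameras. I went by those two, and every grasp and placement landed where they said. In the last top picture the arm hid the dish and the left tin, so only the scene camera confirmed those.

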